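Lay out the slide-mounting station on its outlined pads

ROBOT

A 7-joint arm with a two-finger parallel gripper is mounted at the origin on a cart in front of the work surface, level with it; the furniture and walls round the work are solid. World frame = base frame: x ahead of the robot, y to its left, z up, the work surface at z = 0. Lengths are in m, angles in degrees, forces in N, time in s.
With the tool pointing down it reaches from about 0.375 to 0.925 m from the base axis. Payload 3.1 kg.
Tool frame: the origin (TCP) lies midway between the tips of the shut fingers; the grasp point (between the pads) lies 19 mm behind it; z points along the fingers, y is the line along which they close (so a half turn about z gives the same grasp; the last joint's range is limited). The gripper opens to 85 mm and grips with 20 to 120 N. Pads are 22 mm wide; open, the fingers measure 114 mm over their backs; the gripper's body (76 mm by 85 mm) begins 54 mm behind the grasp point. The pads swing forward as they close: fully open they stand 13 mm farther back than shut.
Start: joints at [-5.604, 21.939, 2.515, 91.553, -1.026, 66.532, -2.859], TCP at [0.65, 0, 0.231] pointing down, gripper open.
Joint ranges: [-149.38, 149.38], [-23.57, 123.04], [-84.95, 90], [0, 143.3], [-89.99, 269.99], [3.08, 112.72], [-163.45, 163.45]. Speed limits (degrees/s): [159.86, 159.86, 180, 180, 180, 180, 180].

INTERFACE

Orientations are given as [roll, pitch, yaw] about the fixed x, y, z axes, in that order (R = Rz(yaw) Ry(pitch) Rx(roll)).
In Python, from rig import manip, eyes gives the robot as it stands. Calls block until the motion is done:
- manip.move_ptp(position, orientation): joint-space move of the TCP to a pose.
- manip.servo_line(position, vel=0.15, frame=None, f_stop=None): straight line of the TCP; frame=None keeps the orientation; vel is the mean speed in m/s. With f_stop (N) it stops when the force on the tool has changed by that much, and returns True; else False.
- manip.movej(angles): joint-space move.
- manip.command_gripper(opening, grip_force=None): opening from 0.0 (shut) to 1.0 (fully open); grip_force is the grip in N (None keeps the last); returns when the fingers have stopped.
- manip.pause(seconds).
- manip.ik(position, orientation): joint angles nearest the present ones, or None.
- manip.get_state(): the state.
- eyes.capture(name): name is "scene" or "side" or "wrist"; returns the picture (384x512x3 uint8, red, green, blue); there is no depth.
- eyes.camera_params(name): a dict with "fovy" (degrees; the focal length in pixels is half the picture's height over the tangent of half this angle, whatever the lens; pixels are square), "cx", "cy" (the principal point, pixels), "R" (3x3) and "t" (3): a world point X has camera coordinates R X + t. Camera axes: x right, y down, z forward; pixel columns grow to the right and rows downward; lengths in m; the calibration is good to about 2 mm. A picture is of the moment at which its call begins: read the wrist's pose just before it. camera_params takes no time and is no camera call; for the wrist camera it gives the pose at the moment of the call.
A pose or a line that the arm cannot do raises manip.IKError and nothing moves.
- manip.finish_job(): hands the job in; it is judged then, once.
The state is a dict: "t": time; "joint_pos": joint angles; "qvel": joint speeds; "joint_efforts": joint torques, N m; "tcp_pos": TCP position; "tool_rot": TCP orientation; "wrist_force": force on the tool from outside, world axes, zero at the start; "ft_torque": the same for the moment, N m; "opening": opening from 0.0 (shut) to 1.0 (fully open); "gripper_force": force on a finger pad.
Only numpy, scipy, OpenCV 4.12 (cv2) and the standard library are available. Lean on these libraries where they do the work, as an engineer would, in place of code of your own. Each camera call takes 0.05 s, during which the arm holds its last target. There are 200 camera calls.

TASK

Get the slide-mounting station ready for the class: put the staining jar, the dropper bottle, the white slide carton and the little cover-glass box each on the black pad whose white outline matches its shape and size. Each stands upright the way it stands now, centred inside its outline, the carton and the box squared up with theirs (either way round). Leave the forceps and the marker lying where they are.

Things in the scene. Friction and masses are not known exactly. Their poses are not given: they have to be found in the camera images.
- jar: Closed staining jar with blue contents and a light screw cap (cap is fixed), round, 51 mm diameter, 80 mm tall, standing upright on the table, 0.12 kg. Origin: centre of its underside, z up.
- dropper: Small amber dropper bottle with a black dropper cap (fixed), round, 84 mm tall: body 28 mm diameter with straight wall up to about 40 mm, then narrowing to a cap 20 mm wide; standing upright on the table, 0.04 kg. Origin: centre of its underside, z up.
- slide_box: White closed carton of glass slides lying flat, 62 mm (its x) by 84 mm (its y) by 31 mm high, 0.24 kg; grip across the 62 mm. Origin: centre of its underside, z up.
- cover_box: Small flat closed plastic box for cover glasses (lid fixed), 28 mm (its x) by 46 mm (its y) by 11 mm high, 0.03 kg; grip across the 28 mm. Origin: centre of its underside, z up.
- jar_pad: Fixed flat black rubber pad, 5 mm thick (things stand on its top at 5 mm above its origin), with a flush white outline line; round pad 80 mm across, the outline's inside 67 mm across: for the jar. Origin: centre of its underside, z up.
- dropper_pad: Fixed flat black rubber pad, 5 mm thick (things stand on its top at 5 mm above its origin), with a flush white outline line; round pad 57 mm across, the outline's inside 44 mm across: for the dropper bottle. Origin: centre of its underside, z up.
- carton_pad: Fixed flat black rubber pad, 5 mm thick (things stand on its top at 5 mm above its origin), with a flush white outline line; rectangular pad 91 mm (its x) by 113 mm (its y), the outline's inside 78 by 100 mm: for the slide carton, long side along y. Origin: centre of its underside, z up.
- box_pad: Fixed flat black rubber pad, 5 mm thick (things stand on its top at 5 mm above its origin), with a flush white outline line; rectangular pad 57 mm (its x) by 75 mm (its y), the outline's inside 44 by 62 mm: for the cover-glass box, long side along y. Origin: centre of its underside, z up.
- forceps: Bystander: steel forceps 121 mm long (its y), 14 mm wide, 9 mm high, lying loose on the table in the lane between the nearer and the farther row of things and pads; leave alone. Origin: centre of its underside, z up.
- marker: Bystander: white and black marker pen 135 mm long (its y), 17 mm wide, 16 mm high, lying loose on the table in the same lane; leave alone. Origin: centre of its underside, z up.

How it is judged:
By the outcome, as a careful person would: the job done as asked, in the order asked, and still so for the second after the job is handed in, with the robot touching nothing.
It also fails if it takes over 106 s, if anything falls off the work surface, if the arm or the gripper's body presses on something with over 40 N, if the wrist force passes 120 N, or if a joint passes its speed limit or range.

## Working session

There is one attempt and no reset: what is moved stays moved. The work goes in short steps, each a Python script; the robot and the scene stay as the last script left them, time stands still between calls to the robot, and variables do not carry over. Pictures are saved under pics/ and viewed, at most 14 in all, crops included, and the job is handed in when it is done.

```bash
ls; mkdir -p pics
python3 - <<'E'
from rig import manip, eyes
import cv2,numpy as np
for n in("scene","side","wrist"):
    p=eyes.camera_params(n); im=eyes.capture(n)
    print(n,{k:np.round(v,4).tolist() for k,v in p.items() if k!='name' and not isinstance(v,str)})
    cv2.imwrite(f"pics/{n}0.png",im[:,:,::-1])
print(manip.get_state())
E
```

```text
pics
scene {'fovy': 56.087, 'cx': 255.5238, 'cy': 194.2073, 'R': [[-0.7561, -0.654, -0.0254], [-0.2944, 0.3744, -0.8793], [0.5846, -0.6573, -0.4756]], 't': [0.3462, 0.2267, 0.4944]}
side {'fovy': 47.8027, 'cx': 258.3337, 'cy': 193.4984, 'R': [[0.8936, -0.4488, 0.0051], [-0.2599, -0.5268, -0.8093], [0.3659, 0.7219, -0.5874]], 't': [-0.5183, 0.123, 0.7281]}
wrist {'fovy': 65.2503, 'cx': 258.0928, 'cy': 194.859, 'R': [[1.0, -0.001, -0.0025], [-0.0001, -0.9443, 0.3291], [-0.0027, -0.3291, -0.9443]], 't': [-0.649, -0.0423, 0.3818]}
{'t': 0.15, 'joint_pos': array([-5.60170963, 21.9813147 ,  2.51367066, 91.62659168, -1.02545354,
       66.53168308, -2.8583177 ]), 'qvel': array([-0.09774576, -0.1507329 , -0.00155109, -0.13685807, -0.01217822,
        0.00470998, -0.05790542]), 'joint_efforts': array([ 2.19941270e-03, -4.34053266e+01,  1.02680024e+00, -2.49981201e+01,
        1.06983635e-02,  7.30535554e-03,  3.91670756e-05]), 'tcp_pos': array([ 6.49276895e-01, -3.48960773e-05,  2.30189578e-01]), 'tool_rot': array([-1.79883107e+02,  6.67130217e-03,  9.00019099e+01]), 'wrist_force': array([ 0.71629286, -0.01493303, -1.14503053]), 'ft_torque': array([-0.02320004,  0.02291932, -0.03070072]), 'gripper_force': 0.0, 'opening': 0.9975543910399288}
```

View images.

View pics/scene0.png

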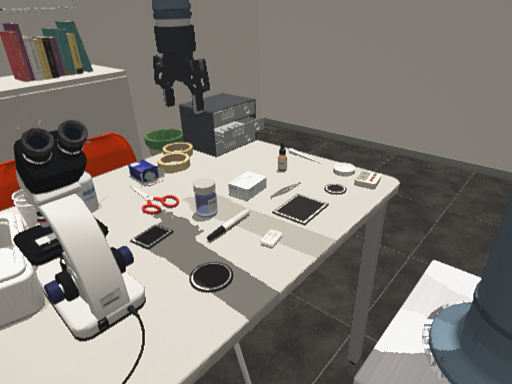

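View pics/side0.png

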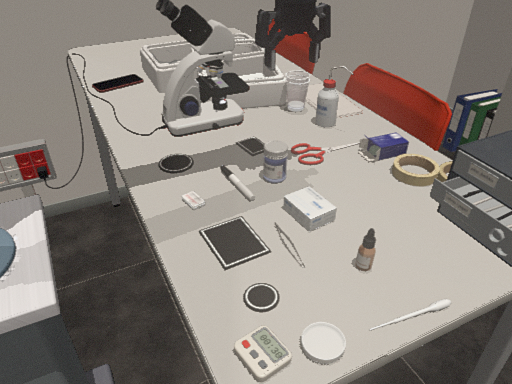

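View pics/wrist0.png

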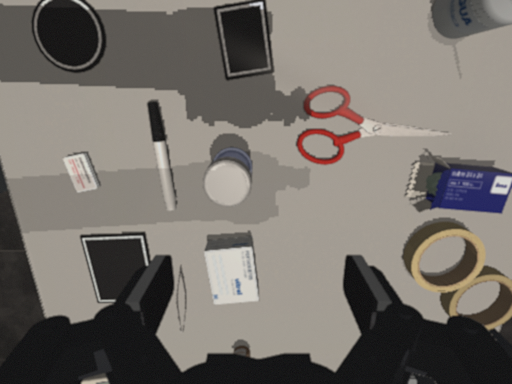

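Wrist view: jar pad (68,32), box pad (245,40), cover box (80,172), jar cap (228,183), carton (232,272), carton pad (118,270), marker (160,155), forceps (181,295). The dropper and its pad are behind the gripper, so I'll take two more views and rectify them.

```bash
cat > vis.py <<'E'
from rig import manip, eyes
import cv2,numpy as np
def grab(n="wrist"):
    p=eyes.camera_params(n); im=eyes.capture(n)
    return im[:,:,::-1].copy(),p
def cam(p):
    f=192/np.tan(np.radians(p["fovy"])/2)
    return np.array([[f,0,p["cx"]],[0,f,p["cy"]],[0,0,1]]),np.array(p["R"]),np.array(p["t"])
def ortho(im,p,z,x0,y0,w,h,s=2000.):
    """top-down view of plane z: col=(x-x0)*s, row=(y0+h-y)*s"""
    K,R,t=cam(p)
    H=K@np.column_stack([R[:,0],R[:,1],R[:,2]*z+t])   # (x,y,1)->pix
    A=np.array([[1/s,0,x0],[0,-1/s,y0+h],[0,0,1]])
    return cv2.warpPerspective(im,H@A,(int(w*s),int(h*s)),flags=cv2.INTER_LINEAR|cv2.WARP_INVERSE_MAP)
E
python3 - <<'E'
from vis import *
import pickle
D={}
for k,y in(("a",.07),("b",-.19)):
    manip.move_ptp([.60,y,.27],[180,0,90]); manip.pause(.3)
    D[k]=grab()
    print(manip.get_state()["t"],manip.get_state()["tcp_pos"])
D["side"]=grab("side")
pickle.dump(D,open("d.pkl","wb"))
big=np.hstack([cv2.resize(D[k][0],(400,300)) for k in "ab"])
o=[ortho(*D[k],.005,.40,y,.4,.34,1000) for k,y in(("a",.0),("b",-.26))]
cv2.imwrite("pics/o1.png",np.hstack(o)); cv2.imwrite("pics/b1.png",big)
E
```

```text
0.9667 [0.60010138 0.06866398 0.26927266]
2.3333 [ 0.60035798 -0.1886799   0.27001267]
```

View pics/o1.png

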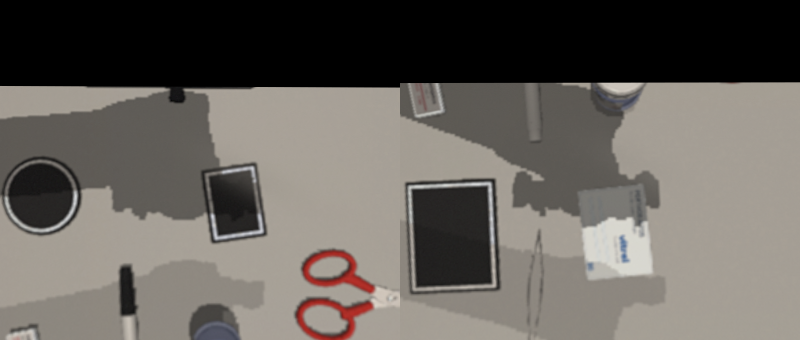

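Run:
```python
from vis import *
import pickle
D=pickle.load(open("d.pkl","rb"))
o=[ortho(*D["a"],.011,.40,-.14,.4,.4,1000),ortho(*D["b"],.005,.40,-.4,.4,.4,1000)]
cv2.imwrite("pics/o2.png",np.hstack(o))
o=ortho(*D["side"],.005,.36,-.40,.4,.3,2000)
cv2.imwrite("pics/o3.png",o)
```

```text
(no output)
```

View pics/o2.png

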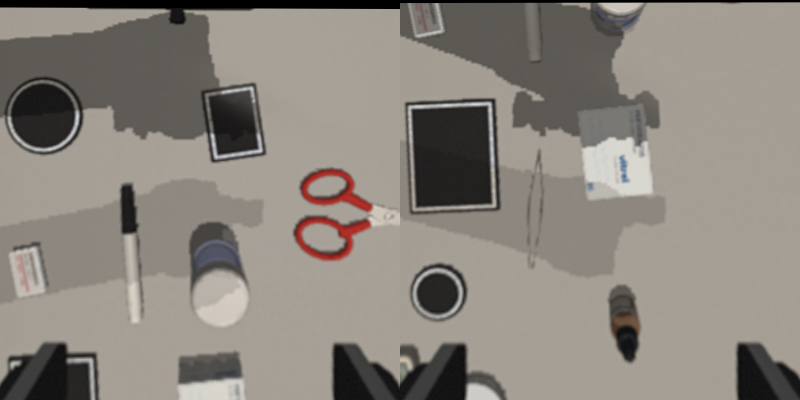

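View pics/o3.png

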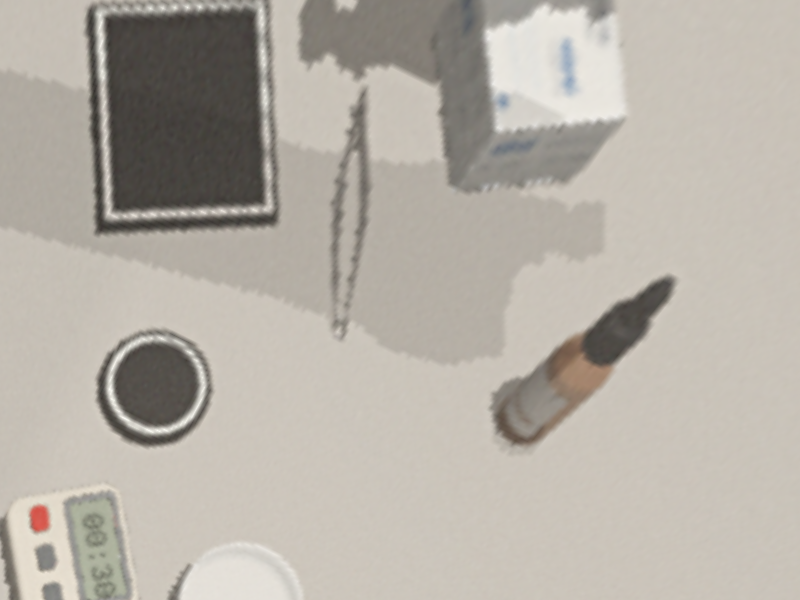

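Rectified views (1 mm/px): jar pad ≈(0.441,0.144), box pad ≈(0.634,0.138) turned ~+7°, carton pad ≈(0.452,-0.155), dropper pad ≈(0.438,-0.292). Next I'll fit the pads and zoom in on the objects at the height of their tops.

Run:
```python
from vis import *
import pickle
D=pickle.load(open("d.pkl","rb"))
for n,k,c in(("jar_pad","a",(.441,.144)),("box_pad","a",(.634,.138)),("carton_pad","b",(.452,-.155)),("dropper_pad","b",(.438,-.292))):
    r=.068; x0,y0=c[0]-r,c[1]-r
    o=ortho(*D[k],.005,x0,y0,2*r,2*r,4000).max(2)
    m=(o<58).astype(np.uint8)
    cs=sorted(cv2.findContours(m,cv2.RETR_EXTERNAL,cv2.CHAIN_APPROX_NONE)[0],key=cv2.contourArea)[-1]
    (u,v),wh,a=cv2.minAreaRect(cs)
    (eu,ev),_=cv2.minEnclosingCircle(cs)
    print(n,"rect",round(x0+u/4000,4),round(y0+2*r-v/4000,4),np.round(np.array(wh)/4,1),round(a,1),"circ",round(x0+eu/4000,4),round(y0+2*r-ev/4000,4))
T=[]
for k,z,c in(("a",.011,(.428,-.01)),("a",.08,(.60,.0)),("b",.031,(.61,-.15)),("b",.072,(.61,-.32))):
    r=.06; o=ortho(*D[k],z,c[0]-r,c[1]-r,2*r,2*r,2500)
    for g in range(0,300,50): cv2.line(o,(g,0),(g,5),(0,0,255)); cv2.line(o,(0,g),(5,g),(0,0,255))
    T.append(o)
cv2.imwrite("pics/t.png",np.vstack([np.hstack(T[:2]),np.hstack(T[2:])]))
```

```text
jar_pad rect 0.4399 0.145 [63.9 63.7] 9.0 circ 0.4403 0.145
box_pad rect 0.6335 0.1375 [59.  42.2] 81.6 circ 0.6334 0.1375
carton_pad rect 0.4513 -0.1561 [96.5 74.6] 87.5 circ 0.4513 -0.1561
dropper_pad rect 0.4371 -0.2933 [39.  39.2] 90.0 circ 0.4371 -0.2932
```

View pics/t.png

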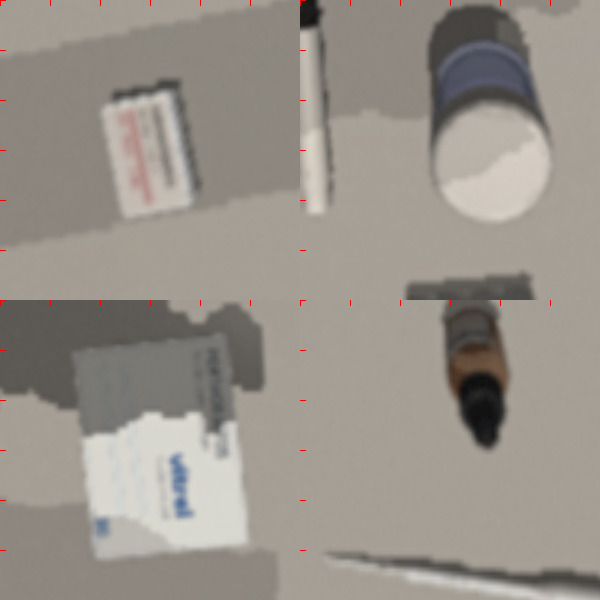

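```bash
cat > act.py <<'E'
from vis import *
HI=.20
def at(x,y,z,yaw): manip.move_ptp([x,y,z],[180,0,90+yaw])
def pick(x,y,z,yaw,force,wide=1.0):
    manip.command_gripper(wide)
    at(x,y,HI,yaw)
    hit=manip.servo_line([x,y,z],vel=.12,f_stop=12)
    manip.command_gripper(0.,grip_force=force)
    s=manip.get_state(); print("grip",hit,np.round(s["tcp_pos"],4),round(s["opening"],3),round(s["gripper_force"],1))
    manip.servo_line([x,y,HI],vel=.2)
    s=manip.get_state(); print("lift",round(s["opening"],3),round(s["gripper_force"],1),s["t"])
def place(x,y,z,yaw,wide):
    at(x,y,HI,yaw)
    manip.servo_line([x,y,z+.025],vel=.2)
    hit=manip.servo_line([x,y,z-.002],vel=.03,f_stop=4)
    s=manip.get_state(); print("down",hit,np.round(s["tcp_pos"],4),np.round(s["wrist_force"],1))
    manip.command_gripper(wide); manip.pause(.2)
    p=manip.get_state()["tcp_pos"]
    manip.servo_line([x,y,max(HI,p[2])],vel=.15); print("t",manip.get_state()["t"])
E
python3 - <<'E'
from act import *
import pickle
D=pickle.load(open("d.pkl","rb"))
K,R,t=cam(D["a"][1]); print("wristcam off",-R.T@t-[.6001,.0687,.2693])
K,R,t=cam(D["side"][1]); C=-R.T@t
for u in((165,132),(240,122),(318,125)):
    d=R.T@np.linalg.solve(K,[*u,1]); print(u,C-d*C[2]/d[2])
pick(.6164,-.0044,.03,0,30)
E
```

```text
wristcam off [0.00091884 0.08484433 0.1426388 ]
(165, 132) [0.46400966 0.30605813 0.        ]
(240, 122) [0.66168148 0.27265742 0.        ]
(318, 125) [0.84102027 0.16525536 0.        ]
grip False [ 0.6164 -0.0044  0.0307] 0.576 31.4
lift 0.574 31.3 6.4167
```

Run:
```python
from act import *
place(.4402,.145,.0357,-90,.85)
# view for jar check and then dropper
at(.62,-.255,.25,0); manip.pause(.3); im,p=grab()
cv2.imwrite("pics/w3.png",im)
o=ortho(im,p,.0,.55,-.38,.16,.16,2500)
import pickle; pickle.dump((im,p),open("d3.pkl","wb"))
s,sp=grab("side"); s2,_=grab("scene")
cv2.imwrite("pics/m3.png",np.hstack([im[84:384,60:460],cv2.resize(s[110:260,110:310],(400,300))]))
```

```text
down True [0.4397 0.1449 0.0356] [-0.7 -0.1  4.5]
t 11.5417
```

View pics/m3.png

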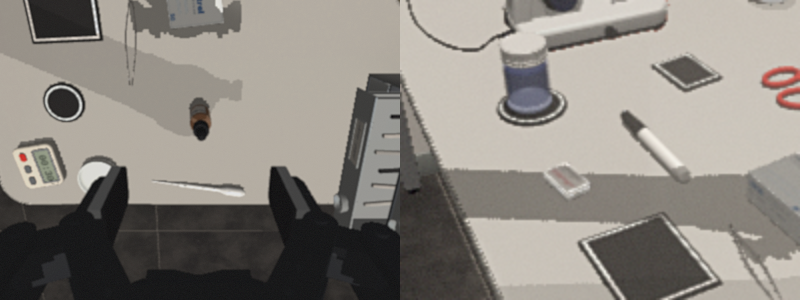

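Jar stands on its pad; dropper at full-picture pixels: tip ≈(260,219), base far edge ≈(260,181).

Run:
```python
from vis import *
import pickle
im,p=pickle.load(open("d3.pkl","rb"))
K,R,t=cam(p); C=-R.T@t
hit=lambda u,z:(C+(R.T@np.linalg.solve(K,[*u,1]))*((z-C[2])/(R.T@np.linalg.solve(K,[*u,1]))[2]))
print("tip",hit((260,219),.083),"base",hit((260,181),0)-[0,.014,0])
D=pickle.load(open("d.pkl","rb"));
K2,R2,t2=cam(D["side"][1]); C2=-R2.T@t2
X=np.array([.36+668/2000,-.10-283/2000,.005]); d=X-C2; print("side tip",C2+d*((.083-C2[2])/d[2]))
cv2.imwrite("pics/w4.png",cv2.resize(im[165:235,220:300],None,fx=7,fy=7,interpolation=cv2.INTER_CUBIC))
```

```text
tip [ 0.62268411 -0.30610896  0.083     ] base [ 0.62314815 -0.3001951   0.        ]
side tip [ 0.62485836 -0.30866293  0.083     ]
```

View pics/w4.png

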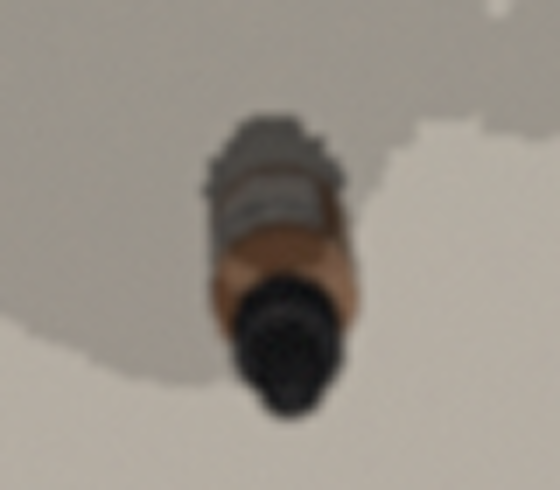

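Zoom: the dark patch above the bottle is its shadow, and the base edge is near row 188. That agrees with the tip, so the bottle stands at ≈(0.6235,-0.307).

Run:
```python
from act import *
x,y=.6235,-.307
pick(x,y,.016,0,25,.75)
place(.4371,-.2933,.021,0,.6)
at(.44,-.20,.25,0); manip.pause(.3); im,p=grab()
o=ortho(im,p,.005,.37,-.36,.14,.14,2500)
o2=ortho(im,p,.084+.003,.37,-.36,.14,.14,2500)
cv2.imwrite("pics/w5.png",np.hstack([o,o2])); print(manip.get_state()["t"])
```

```text
grip False [ 0.6237 -0.3072  0.0166] 0.31 25.5
lift 0.31 25.2 17.875
down True [ 0.4367 -0.2931  0.0215] [-0.7  0.   4.4]
t 22.2333
23.0833
```

View pics/w5.png

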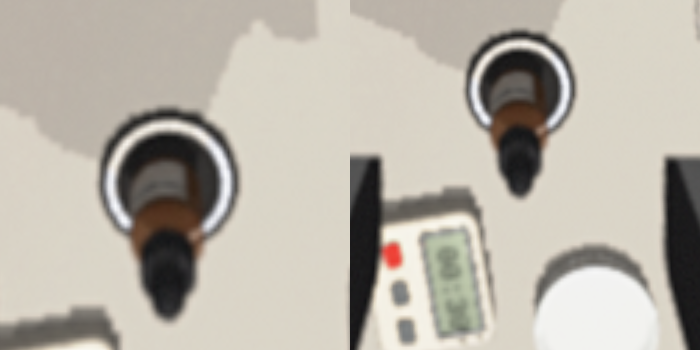

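Dropper is centred within about 2 mm: tip at (0.438,-0.295), pad centre (0.437,-0.293). Next the carton.

Run:
```python
from act import *
pick(.614,-.149,.003,6.1,45)
place(.4513,-.1561,.008,2.5,1.0)
at(.44,-.09,.25,0); manip.pause(.3); im,p=grab()
o=ortho(im,p,.005,.37,-.24,.16,.16,2200)
o2=ortho(im,p,.036,.37,-.24,.16,.16,2200)
cv2.imwrite("pics/w6.png",np.hstack([o,o2])); print(manip.get_state()["t"])
```

```text
grip False [ 0.6148 -0.1492  0.0039] 0.734 52.2
lift 0.73 51.7 27.5583
down True [ 0.4509 -0.156   0.0088] [-1.2  1.1  4.8]
t 31.9833
32.7583
```

View pics/w6.png

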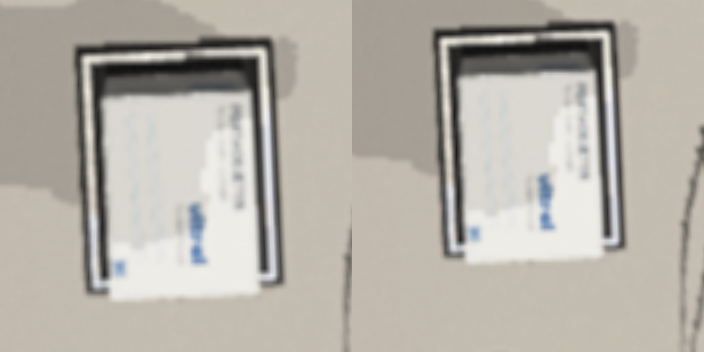

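Carton is centred within 1 mm and its yaw is within 0.5° of the outline. Before placing the cover box I'll check the microscope clearance by the box pad and whether the reversed wrist is possible.

Run:
```python
from act import *
import pickle
D=pickle.load(open("d.pkl","rb"))
_,R,t=cam(D["a"][1]); C=-R.T@t; X0=np.array([.577,.26-.012,.011]); d=X0-C
ps={n:cam(eyes.camera_params(n)) for n in("side","scene")}
for z in(.0,.03,.06,.1,.15):
    X=C+d*((z-C[2])/d[2]); print(z,np.round(X[:2],3),[ (lambda q:np.round(q[:2]/q[2]))(K@(R@X+t)).tolist() for K,R,t in ps.values()])
for yaw in(98.4,-81.6):
  for z in(.2,.01):
    q=manip.ik([.6335,.1375,z],[180,0,yaw]); print(yaw,z,None if q is None else np.round(q,1))
q=manip.ik([.4276,-.012,.01],[180,0,-80.5]);print(q)
pick(.4276,-.012,.002,9.5,20,.7)
im,p=grab("scene"); cv2.imwrite("pics/s7.png",cv2.resize(im[100:320,0:260],None,fx=2.5,fy=2.5))
```

```text
0.0 [0.576 0.251] [[214.0, 132.0], [118.0, 276.0]]
0.03 [0.578 0.244] [[215.0, 123.0], [118.0, 261.0]]
0.06 [0.58  0.236] [[216.0, 113.0], [118.0, 245.0]]
0.1 [0.582 0.227] [[217.0, 99.0], [117.0, 224.0]]
0.15 [0.585 0.215] [[219.0, 80.0], [116.0, 196.0]]
98.4 0.2 [-24.4  23.5  10.9  93.9  -4.9  63.1  -3.8]
98.4 0.01 [-24.5  37.   11.2  99.5  -9.6  44.4  -0.3]
-81.6 0.2 [ 32.   43.9 -71.5  91.   42.5  76.5 143.3]
-81.6 0.01 [ 31.9  64.  -72.1  96.7  64.8  71.  132.1]
[ -23.46026862   20.07726367   21.44784198  130.2342428   -13.81050801
   31.72486914 -161.89718494]
grip False [ 0.428  -0.0119  0.0025] 0.32 21.6
lift 0.318 21.1 36.925
```

View pics/s7.png

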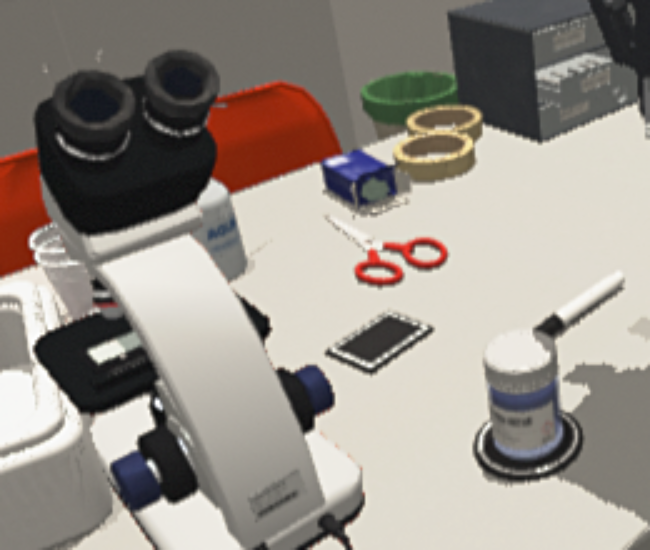

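Run:
```python
from act import *
K,R,t=cam(eyes.camera_params("scene")); C=-R.T@t; print(C)
K2,R2,t2=cam(eyes.camera_params("side")); print(-R2.T@t2)
for u in((87,140),(87,172),(107,230),(126,255)):
    d=R.T@np.linalg.solve(K,[*u,1])
    print(u)
    for y in(.18,.22,.26,.30,.34):
        X=C+d*((y-C[1])/d[1]); q=K2@(R2@X+t2); print("  ",np.round(X,3),np.round(q[:2]/q[2]))
X=np.array([.621,.221,.155]);print("cam when placing, side px",(lambda q:q[:2]/q[2])(K2@(R2@X+t2)),"scene",(lambda q:q[:2]/q[2])(K@(R@X+t)))
im=cv2.imread("pics/side0.png")[0:150,130:300]
cv2.imwrite("pics/s8.png",cv2.resize(im,None,fx=4,fy=4,interpolation=cv2.INTER_CUBIC))
```

```text
[0.03946803 0.46645965 0.44328828]
[ 0.22877336 -0.69341271  0.52983103]
(87, 140)
   [0.729 0.18  0.21 ] [282.  50.]
   [0.633 0.22  0.243] [236.  36.]
   [0.537 0.26  0.275] [188.  22.]
   [0.44  0.3   0.308] [138.   7.]
   [0.344 0.34  0.34 ] [84. -9.]
(87, 172)
   [0.771 0.18  0.13 ] [295.  81.]
   [0.669 0.22  0.174] [250.  64.]
   [0.566 0.26  0.218] [203.  47.]
   [0.464 0.3   0.261] [152.  28.]
   [0.362 0.34  0.305] [97.  8.]
(107, 230)
   [ 0.748  0.18  -0.008] [285. 133.]
   [0.649 0.22  0.055] [244. 112.]
   [0.55  0.26  0.118] [199.  89.]
   [0.451 0.3   0.181] [151.  65.]
   [0.352 0.34  0.244] [98. 38.]
(126, 255)
   [ 0.683  0.18  -0.047] [262. 151.]
   [0.593 0.22  0.021] [224. 128.]
   [0.503 0.26  0.09 ] [182. 104.]
   [0.413 0.3   0.158] [136.  77.]
   [0.323 0.34  0.227] [86. 47.]
cam when placing, side px [232.19626941  74.90218354] scene [102.06034996 188.78291251]
```

View pics/s8.png

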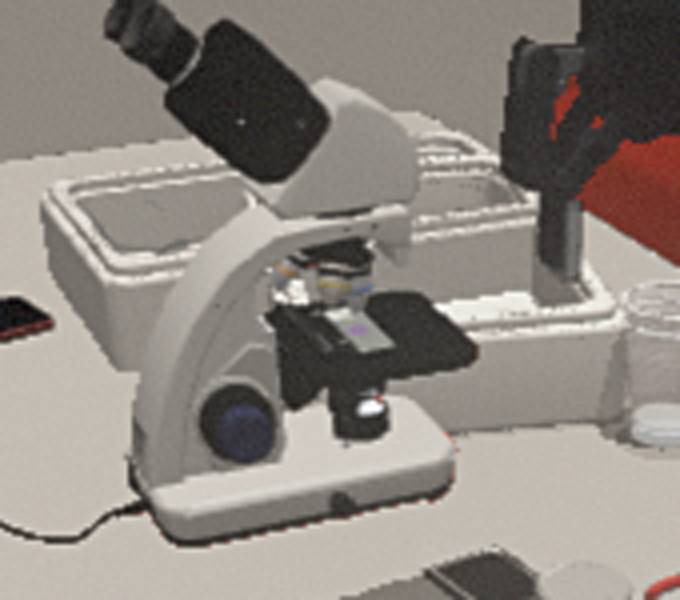

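Microscope's nearest parts (base button, knob, stage edge) are at y≥0.245. At x≈0.62 only the low stage is near, below the wrist camera's height, so the placement clears. Proceeding.

Run:
```python
from act import *
place(.6335,.1375,.0072,8.4,.6)
at(.54,.04,.25,0); manip.pause(.3); im,p=grab()
o=ortho(im,p,.016,.39,.05,.3,.2,1300); o2=ortho(im,p,.085,.39,.05,.16,.2,1300)
z=ortho(im,p,.016,.58,.085,.107,.105,2000)
cv2.imwrite("pics/w9.png",np.hstack([o,o2,cv2.resize(z,(260,260))][:2]))
s,_=grab("side"); cv2.imwrite("pics/side9.png",s); 
top=np.hstack([ortho(im,p,.016,.57,.075,.125,.125,2400),ortho(im,p,.085,.38,.075,.125,.14,2143)[:300]][:1]+[cv2.resize(ortho(im,p,.085,.38,.06,.125,.15,2400)[:300],(300,300))])
cv2.imwrite("pics/f.png",np.vstack([top,cv2.resize(s[60:360,100:500],(600,300))]))
print(manip.get_state()["t"])
```

```text
down True [0.6329 0.1374 0.0076] [-1.7 -0.3  4.4]
t 41.725
42.7583
```

View pics/f.png

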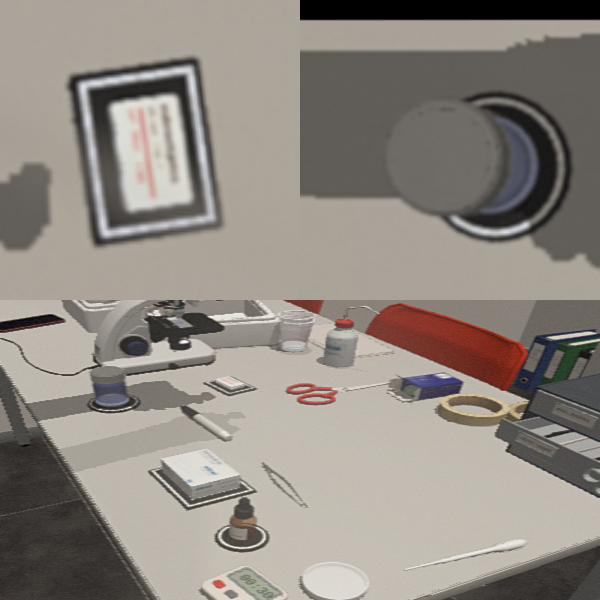

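Everything is in place: the box is within about 1.5 mm and squared up, and the jar cap is at (0.441,0.145) over a pad centre of (0.440,0.145). The forceps and marker haven't moved, so I'm handing in.

```bash
python3 -c "
from rig import manip
print(manip.finish_job())"
```

```text
the job is handed in; nothing more can be done
None
```

The jar, dropper bottle, carton and cover-glass box each stand on their matching pads, centred within about 2 mm by my camera measurements, with the carton and box squared up; I left the forceps and marker alone and handed the job in at about 43 s.

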